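# Load the plunger of a setting press

## Task

Slide the red-handled plunger out of the open front of its plywood rack, thread it foot first down through the upper and then the lower brass bushing of the green setting press, and stop with its foot hovering in the open gap between the lower bushing and the anvil, never touching the anvil. Finish while still holding the plunger there: do not let go. Leave the red paint bottle, the white glue bottle, the orange spool and the cake of wax where they are.

Things in the scene. Friction and masses are not known exactly. Their poses are not given: they have to be found in the camera images.
- plunger_grip (a point): Centre of the plunger's red plastic grip, a cylinder 24 mm in diameter and 45 mm long with dark rings at both ends; on the rod's axis, 157.5 mm above the plunger's foot. z runs up along the rod.
- plunger_foot (a point): Centre of the flat lower end of the plunger's steel rod.
- rack_seat (a point): Where the plunger's foot stands on the rack's foot board, 8 mm above the bench. z up. The slots run along x and are open to -x. The upper fork overhangs the plunger's collar with 5 mm to spare, so it cannot be lifted out: raise it 1 to 3 mm at most, slide it at least 60 mm straight along -x, then lift.
- rack: Fixed plywood rack, 90 x 80 mm, 137 mm high; origin on the bench under the plunger's seat, z up, +x to its back board. Two forked plates 6 mm thick, undersides 40 and 131 mm above the bench, guide the rod in slots 18 mm wide along x, open at the front, 30 mm to -x of the seat. The plunger's grip stands 6 mm clear above the upper fork.
- press: Fixed green setting press, base 150 x 90 mm, 127 mm high; origin on the bench on the axis of the bushings, z up, +x to its column, which ends level with the upper arm, 120 mm above the bench. Two arms 40 mm wide carry two brass bushings on the same vertical axis; bore 17 mm, with a flared mouth 25 mm wide at the top.
- upper_mouth (a point): Centre of the top rim of the upper bushing, 127 mm above the bench; the flare is 7 mm deep and the bushing ends 105 mm above the bench. z up.
- lower_mouth (a point): Centre of the top rim of the lower bushing, 77 mm above the bench; same bushing, it ends 55 mm above the bench. z up.
- anvil_top (a point): Centre of the anvil's top, 20 mm above the bench, on the axis of the bushings; the open gap between it and the lower bushing is 35 mm.
- anvil: Round polished steel anvil, 38 mm in diameter, 8 mm high, on the press's base, with a small brass rivet cap laid on it; origin at the centre of its underside.
- paint_bottle: Small red edge-paint bottle with a black cap, 34 x 33 x 72 mm, standing; origin at the centre of its underside. Bystander.
- glue_bottle: White glue bottle, 46 mm in diameter, 101 mm high, standing; origin at the centre of its underside. Bystander.
- spool: Wooden spool of orange thread, 40 mm in diameter, 44 mm high, standing; origin at its underside. Bystander.
- wax: Yellow cake of beeswax, 38 x 55 x 22 mm; origin at the centre of its underside. Bystander.
- plunger: Plunger, 180 mm long, 0.14 to 0.28 kg, upright in the rack. From the foot up: a 14 mm steel rod whose lowest 10 mm taper to an 8 mm foot, a 26 mm brass collar 112 to 118 mm above the foot, the red grip from 135 to 180 mm. Origin at the foot, z up along the rod.

How it is judged:
On the way, in this order (a step that is already met when the one before it is completed fails the run):
1. the plunger has been slid out of the rack (its foot is over 50 mm from its seat, on the open side) (x of plunger_foot in the frame of rack_seat below -0.05 m), for 0.1 s.
2. the plunger's foot has come down through the upper bushing and is still above the lower one (horizontal distance between plunger_foot and upper_mouth below 0.008 m and z of plunger_foot in the frame of upper_mouth below -0.022 m and z of plunger_foot in the frame of lower_mouth above -0.004 m), for 0.05 s.
At the end, for the whole second after the job is handed in: The plunger stands in both bushings (foot within 5 mm of their axis, grip within 10 mm), its foot below the lower bushing and above the anvil (3 to 33 mm over the anvil's top), not touching the anvil, gripped by the fingers with more than 1 N and still (under 15 mm/s) (horizontal distance between plunger_foot and lower_mouth below 0.005 m and horizontal distance between plunger_grip and upper_mouth below 0.01 m and z of plunger_foot in the frame of anvil_top between 0.003 and 0.033 m and contact force between plunger and anvil below 0.3 N and contact force between the fingers and plunger above 1 N and linear speed of plunger below 0.015 m/s); the arm keeps its last pose, push and grip.
It fails at once if the plunger touches the anvil (over 0.5 N) (contact force between plunger and anvil above 0.5 N).
It fails at once if a bystander (paint bottle, glue bottle, spool, wax) is moved more than 25 mm (distance of any of paint_bottle, glue_bottle, spool, wax from where it was at the start of the episode above 0.025 m).
It also fails if it takes over 48 s, if anything falls off the work surface, if the arm or the gripper's body presses on something with over 40 N, if the wrist force passes 120 N, or if a joint passes its speed limit or range.

## Robot

A 7-joint arm with a two-finger parallel gripper is mounted at the origin on the work surface; the furniture and walls round the work are solid. World frame = base frame: x ahead of the robot, y to its left, z up, the work surface at z = 0. Lengths are in m, angles in rad, forces in N, time in s.
With the tool pointing down it reaches from about 0.4 to 0.85 m from the base axis. Payload 10.4 kg.
Tool frame: the origin (TCP) lies at the very end of the fingers, on their centre line; the grasp point (between the pads) lies 19 mm behind it; z points along the fingers, y is the direction in which the jaws open and shut (so a half turn about z gives the same grasp; the last joint's range is limited). The gripper opens to 87 mm and grips with 3 to 60 N. Pads are 19 mm wide; open, the fingers measure 117 mm over their backs; the gripper's body (75 mm by 190 mm) begins 51 mm behind the grasp point.
Start: joints at [-1.35, 0.332, -0.065, 1.46, 0.022, 1.35, -0.088], TCP at [0.151, 0.607, 0.223] pointing down, gripper open.
Joint ranges: [-2.6, 2.6], [-0.5, 2.12], [-1.47, 1.34], [0.16, 2.42], [-1.27, 4.41], [0.06, 2.06], [-2.6, 2.6]. Speed limits (rad/s): [2.22, 2.22, 2.79, 2.79, 3.14, 3.14, 3.14].

## Interface

Orientations are given as a unit quaternion [x, y, z, w].
In Python, from bench import r, eyes, job gives the robot as it stands. The module is installed in compiled form; this text tells all that it offers.
- The arm moves only by the tool play_rows, never from a script. Its argument "motion" is a list of rows, each a list of 7 numbers: the shift along the tool's x, y, z as a fraction of full scale, then the turn, a rotation vector about the tool's x, y, z as a fraction of full scale, then the opening in per cent of the stroke, from 0 (shut) to 100 (fully open). A call has 1 to 5 rows; each row is the pose to reach, as a shift and turn from the pose commanded when the call began, along the tool's axes at that moment; what a row does not reach only later rows make up. Full scale, the value 1, is 0.2 m for a shift and 90 degrees for a turn. A row lasts 1/8 s, in which the tool goes at most 62.5 mm and 10.7 degrees, less where a joint would pass 70% of its speed; a pose out of reach is approached as far as the arm can. A call with a number of a shift or a turn outside -1 to 1 is refused whole. A call with a gripper value outside its range is refused whole. The fingers move at their own pace and stop on an object; "squeeze" is the grip in N (left out, the last holds). Time passes only in rows, so rows that repeat a pose let the fingers close. It gives the time, the measured TCP pose, the force and the opening at its end, in the units of the state.
- r.read_state(): the state, without advancing time (a new reading comes with each control period).
- eyes.camera(name): name is "side" or "top"; returns a dict with "image" (420x560x3 uint8, red, green, blue), "mtx" (3x3 intrinsics, pixels), "R" (3x3) and "t" (3): a world point X has camera coordinates R X + t. Camera axes: x right, y down, z forward; pixel columns grow to the right and rows downward; lengths in m; the calibration is good to about 2 mm. A picture is of the moment at which its call begins. There is no depth.
- job.close_job(): hands the job in, once; it reports no verdict.
Trained networks look in a picture, given as the dict that the camera call returned (one of the last four; its "shot" number tells which), for a name from the list of things; names that differ only in an ending like _2 or _b are one class to them, and where a whole thing is asked for, a point or a joint stands for the part that bears it (a point fixed in the world has none). Each returns a list of dicts, best first, with "p" (0 to 1); they miss things now and then, are a little off and sometimes report something else, mostly with a low value. They report only what shows in the picture. A call takes as long as a camera call.
- eyes.regions_of(picture, label): "region" (420x560 bool, what is visible of it) and "xy" ([column, row] in pixels, amid what is visible of it).
- eyes.landmark_of(picture, label): "xy" ([column, row] in pixels: a listed point, or the origin of a listed thing).
The state is a dict: "time": time; "joint_positions": joint angles; "joint_vel": joint speeds; "joint_torque": joint torques, N m; "ee_pos": TCP position; "eef_rot": TCP orientation; "ft_force": force on the tool from outside, world axes, zero at the start; "torque": the same for the moment, N m; "width": finger opening in m.
Only numpy, scipy, OpenCV 4.12 (cv2) and the standard library are available. Lean on these libraries where they do the work, as an engineer would, in place of code of your own. Each camera call takes 0.05 s, during which the arm holds its last target. There are 200 camera calls.

## Working session

There is one attempt and no reset: what is moved stays moved. The work goes in short steps, Python scripts to look and compute and a tool call to move; the robot and the scene stay as the last step left them, time stands still between calls to the robot, and variables do not carry over. Pictures are saved under pics/ and viewed, about 8 in all and at most 12, crops included, and the job is handed in when it is done.

Besides the shell and the picture viewer there is one more tool, called after ">>>" by a JSON object that holds its "api" and its "payload", one argument or row to a line. play_rows: Moves the arm, as the interface text tells. Shift numbers are shares of 0.2 m and turn numbers shares of 90 degrees, none past 1 either way. Its arguments: {"type":"object","properties":{"motion":{"type":"array","items":{"type":"array","items":{"type":"number"}}},"squeeze":{"type":"number"}},"required":["motion"]}

```bash
mkdir -p pics
cat > h.py <<'E'
import numpy as np, cv2
from bench import r, eyes, job
from scipy.spatial.transform import Rotation as Ro
def tri(obs):
    A=[];b=[]
    for p,(u,v) in obs:
        d=p["R"].T@np.linalg.inv(p["mtx"])@[u,v,1]; d/=np.linalg.norm(d)
        P=np.eye(3)-np.outer(d,d); A.append(P); b.append(P@(-p["R"].T@p["t"]))
    A=np.vstack(A);b=np.hstack(b); x=np.linalg.lstsq(A,b,rcond=None)[0]
    return x, np.linalg.norm(A@x-b)
def proj(p,X):
    c=p["R"]@np.asarray(X)+p["t"]; c=p["mtx"]@c; return c[:2]/c[2]
def onz(p,uv,z):
    d=p["R"].T@np.linalg.inv(p["mtx"])@[uv[0],uv[1],1]; o=-p["R"].T@p["t"]
    return o+d*(z-o[2])/d[2]
def save(p,n,f=1): cv2.imwrite("pics/"+n,cv2.cvtColor(p["image"],cv2.COLOR_RGB2BGR))
E
python3 - <<'E'
from h import *
s=r.read_state(); print(s["time"],s["ee_pos"],s["eef_rot"],s["width"])
S=eyes.camera("side");T=eyes.camera("top")
save(S,"s0.png");save(T,"t0.png")
for n in "plunger_grip plunger_foot rack_seat rack press upper_mouth lower_mouth anvil_top paint_bottle glue_bottle spool wax".split():
    a=eyes.landmark_of(S,n);b=eyes.landmark_of(T,n)
    print(n,[(np.round(q["xy"]),round(q["p"],2)) for q in a[:2]],[(np.round(q["xy"]),round(q["p"],2)) for q in b[:2]])
    if a and b:
        x,e=tri([(S,a[0]["xy"]),(T,b[0]["xy"])]); print("   ",x.round(4),round(e,4))
for p in(S,T): print((-p["R"].T@p["t"]).round(3),p["R"][2].round(2))
E
```

```text
0.0 [0.150765   0.60611998 0.22173042] [ 1.21583275e-01  9.92580959e-01 -7.35903561e-04 -7.42660627e-05] 0.08693977214740538
plunger_grip [(array([277., 152.]), 0.93)] [(array([337., 198.]), 0.68)]
    [ 0.5492 -0.319   0.1644] 0.0118
plunger_foot [(array([284., 213.]), 0.88), (array([302., 276.]), 0.7)] [(array([330., 215.]), 0.47), (array([250., 251.]), 0.27)]
    [ 0.5474 -0.3196  0.0077] 0.0072
rack_seat [(array([281., 210.]), 0.93)] [(array([185., 185.]), 0.64), (array([251., 238.]), 0.61)]
    [0.612  0.0353 0.2759] 0.0445
rack [(array([284., 214.]), 0.8)] [(array([326., 218.]), 0.81)]
    [ 0.5455 -0.3061  0.0129] 0.0012
press [(array([304., 282.]), 0.72)] [(array([249., 247.]), 0.86), (array([250., 249.]), 0.66)]
    [ 0.5338 -0.0771  0.0104] 0.0076
upper_mouth [(array([303., 232.]), 0.65)] [(array([252., 235.]), 0.77)]
    [ 0.5322 -0.0888  0.1204] 0.0006
lower_mouth [(array([303., 252.]), 0.92)] [(array([248., 240.]), 0.9)]
    [ 0.5346 -0.0782  0.0827] 0.0018
anvil_top [(array([301., 276.]), 0.48)] [(array([250., 249.]), 0.61)]
    [ 0.5331 -0.0794  0.0192] 0.0026
paint_bottle [(array([193., 254.]), 0.77)] [(array([265., 168.]), 0.62), (array([328., 216.]), 0.32)]
    [ 0.7537 -0.2007 -0.0031] 0.0017
glue_bottle [] [(array([183., 186.]), 0.89)]
spool [(array([210., 228.]), 0.59), (array([304., 277.]), 0.45)] [(array([300., 169.]), 0.5)]
    [ 0.7194 -0.2953 -0.0062] 0.0015
wax [(array([370., 242.]), 0.58)] [(array([309., 294.]), 0.74)]
    [ 0.3676 -0.1868  0.005 ] 0.002
[0.639 0.603 0.644] [-0.07 -0.83 -0.55]
[ 0.15  -0.008  1.287] [ 0.34 -0.13 -0.93]
```

View pics/s0.png

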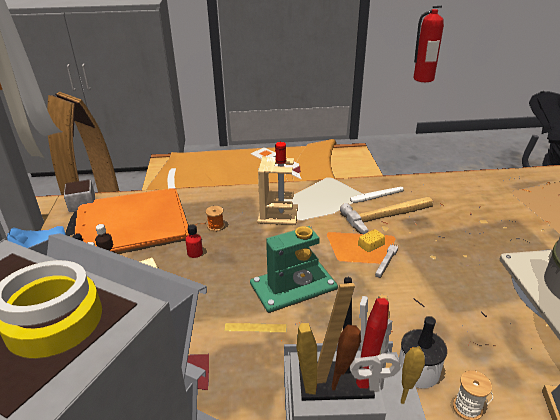

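View pics/t0.png

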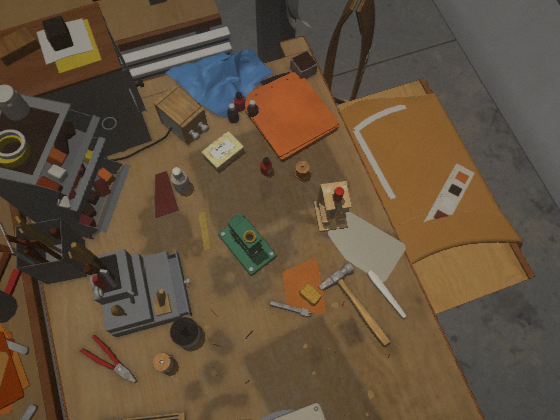

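Run:
```python
from h import *
S=eyes.camera("side");T=eyes.camera("top")
import pickle; pickle.dump((S,T),open("p0.pkl","wb"))
for p in (S,T): print(p["mtx"].round(1).tolist(), proj(p,[.546,-.315,.0]).round(1), proj(p,[.596,-.315,.0]).round(1),proj(p,[.546,-.265,0]).round(1))
def crop(p,x0,y0,w,h,f): return cv2.resize(cv2.cvtColor(p["image"],4)[y0:y0+h,x0:x0+w],None,fx=f,fy=f,interpolation=cv2.INTER_CUBIC)
a=crop(S,245,135,65,100,6);b=crop(T,305,170,65,100,6)
cv2.imwrite("pics/c1.png",np.hstack([a,b]))
a=crop(S,245,222,95,90,4);b=crop(T,210,205,75,90,4)
cv2.imwrite("pics/c2.png",np.hstack([a,b]))
for p,(x0,y0,x1,y1) in((S,(262,135,300,175)),(T,(325,180,350,210))):
    im=p["image"].astype(int); m=(im[...,0]>90)&(im[...,1]<60)&(im[...,2]<70)
    q=np.zeros_like(m);q[y0:y1,x0:x1]=m[y0:y1,x0:x1]; ys,xs=np.nonzero(q);print(len(xs),xs.mean(),ys.mean(),xs.min(),xs.max(),ys.min(),ys.max())
```

```text
[[474.9, 0.0, 278.5], [0.0, 474.9, 205.7], [0.0, 0.0, 1.0]] [283. 216.] [261.9 217.4] [285.3 228.5]
[[493.0, 0.0, 277.7], [0.0, 493.0, 209.6], [0.0, 0.0, 1.0]] [328.6 218.8] [322.  203.1] [311.9 224.4]
195 282.0769230769231 153.75384615384615 275 299 141 172
55 339.0 190.83636363636364 335 343 187 194
```

View pics/c1.png

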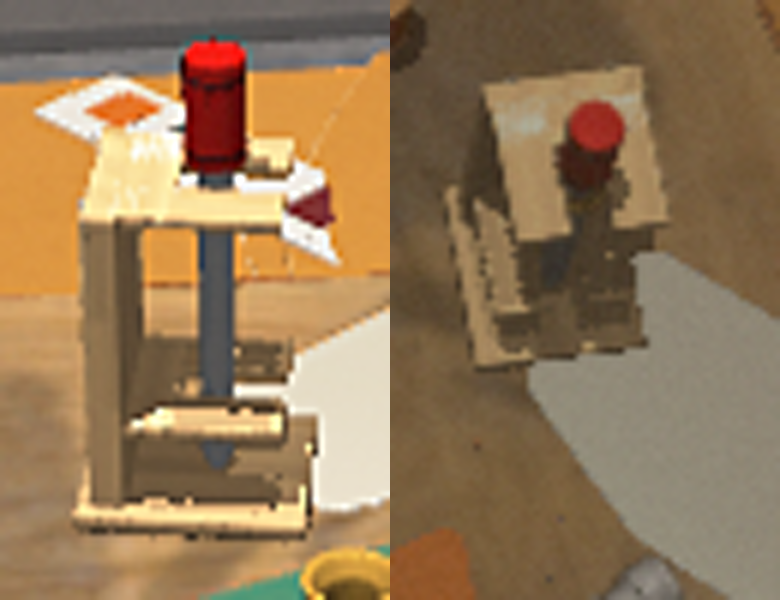

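View pics/c2.png

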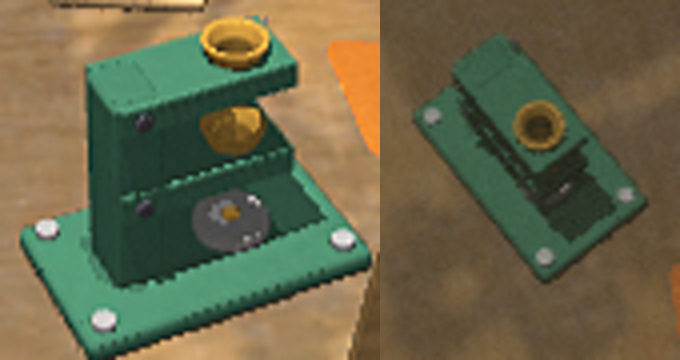

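```bash
cat >> h.py <<'E'
def px(x0,y0,f,u,v): return (x0+(u+.5)/f-.5, y0+(v+.5)/f-.5)
E
python3 - <<'E'
from h import *; import pickle
S,T=pickle.load(open("p0.pkl","rb"))
t=lambda u,v:px(305,170,6,u-390,v); s=lambda u,v:px(245,135,6,u,v)
print("rack top T"); R=[onz(T,t(*q),.137)[:2] for q in[(484,84),(641,68),(668,222),(518,241)]]
for q in R: print(q.round(4))
print("base T",[onz(T,t(*q),.008)[:2].round(4) for q in[(478,365),(645,345)]])
print("rack S top: backleft-near, frontnear, front far tip",[onz(S,s(*q),.137)[:2].round(4) for q in[(82,215),(283,195),(290,142)]])
print("base S",[onz(S,s(*q),.008)[:2].round(4) for q in[(75,520),(303,525)]])
print("grip top",tri([(S,s(215,50)),(T,t(597,122))]),onz(S,s(215,50),.188),onz(T,t(597,122),.188))
print("foot S",onz(S,s(218,465),.008))
s=lambda u,v:px(245,222,4,u,v); t=lambda u,v:px(210,205,4,u-380,v)
print("um",tri([(S,s(235,42)),(T,t(540,125))]),onz(S,s(235,42),.127),onz(T,t(540,125),.127))
print("anvil S",onz(S,s(231,222),.02), "lower",onz(S,s(234,112),.077))
print("base T",[onz(T,t(*q),.012)[:2].round(4) for q in[(413,115),(548,275),(648,203)]])
print("base S",[onz(S,s(*q),.012)[:2].round(4) for q in[(20,238),(95,355),(372,252)]])
s=r.read_state();M=Ro.from_quat(s["eef_rot"]).as_matrix();print(M.round(3))
for n in ["rack","press"]:
  pass
E
```

```text
rack top T
[ 0.6002 -0.298 ]
[ 0.5848 -0.3641]
[ 0.5154 -0.3475]
[ 0.5285 -0.285 ]
base T [array([ 0.5205, -0.2762]), array([ 0.5039, -0.352 ])]
rack S top: backleft-near, frontnear, front far tip [array([ 0.601 , -0.2977]), array([ 0.527, -0.304]), array([ 0.5195, -0.3445])]
base S [array([ 0.6087, -0.2894]), array([ 0.5221, -0.2763])]
grip top (array([ 0.54949778, -0.32237856,  0.18777432]), np.float64(0.0002974580875729692)) [ 0.5497094  -0.32214873  0.188     ] [ 0.54920166 -0.32223146  0.188     ]
foot S [ 0.55033422 -0.32040883  0.008     ]
um (array([ 0.53192934, -0.08392564,  0.1231037 ]), np.float64(0.0004045872096034084)) [ 0.53295913 -0.07900399  0.127     ] [ 0.53037285 -0.08356156  0.127     ]
anvil S [ 0.53327097 -0.07705863  0.02      ] lower [ 0.53091187 -0.09052461  0.077     ]
base T [array([ 0.6037, -0.0119]), array([ 0.4675, -0.0628]), array([ 0.4918, -0.1417])]
base S [array([ 0.6352, -0.0856]), array([ 0.6051, -0.005 ]), array([ 0.4677, -0.0574])]
[[-0.97   0.241 -0.   ]
 [ 0.241  0.97   0.   ]
 [ 0.     0.    -1.   ]]
```

Run:
```python
from h import *; import pickle
S,T=pickle.load(open("p0.pkl","rb"))
print("TCP proj",proj(S,[.151,.606,.222]),proj(T,[.151,.606,.222]), "base",proj(T,[0,0,0]))
print("red tool",tri([(S,(378,300)),(T,(99,279))]),tri([(S,(378,300)),(T,(160,292))]))
print("wood tool",tri([(S,(347,282)),(T,(90,250))]))
for uv in[(185,332),(100,325),(190,310),(180,250),(20,260),(100,100),(130,180)]: print(uv,[onz(T,uv,z)[:2].round(2).tolist() for z in(0,.2)])
for y in np.arange(.6,-.4,-.15): print(y.round(2),[proj(T,[x,y,.2]).round(0).tolist() for x in(.15,.3,.45,.55)],[proj(S,[x,y,.2]).round(0).tolist() for x in(.45,.55)])
```

```text
TCP proj [1148.36287716  776.44073008] [-41.18249703 522.18731559] base [290.42314047 468.77931333]
red tool (array([0.49903828, 0.24959738, 0.27688449]), np.float64(0.004015865582740721)) (array([0.45957509, 0.15156976, 0.17476346]), np.float64(0.006144383595468506))
wood tool (array([0.5439211 , 0.24893712, 0.3119755 ]), np.float64(0.009341300192517008))
(185, 332) [[0.38, 0.15], [0.35, 0.12]]
(100, 325) [[0.47, 0.35], [0.42, 0.29]]
(190, 310) [[0.43, 0.12], [0.39, 0.1]]
(180, 250) [[0.6, 0.1], [0.53, 0.08]]
(20, 260) [[0.71, 0.51], [0.63, 0.43]]
(100, 100) [[1.14, 0.2], [0.99, 0.17]]
(130, 180) [[0.85, 0.18], [0.74, 0.15]]
0.6 [[-31.0, 519.0], [-40.0, 437.0], [-49.0, 363.0], [-54.0, 317.0]] [[627.0, 849.0], [452.0, 879.0]]
0.45 [[49.0, 488.0], [35.0, 409.0], [23.0, 338.0], [16.0, 294.0]] [[497.0, 541.0], [377.0, 555.0]]
0.3 [[125.0, 459.0], [108.0, 383.0], [93.0, 314.0], [83.0, 272.0]] [[430.0, 383.0], [339.0, 391.0]]
0.15 [[198.0, 431.0], [178.0, 358.0], [160.0, 291.0], [149.0, 251.0]] [[390.0, 286.0], [316.0, 292.0]]
-0.0 [[268.0, 404.0], [245.0, 333.0], [224.0, 269.0], [212.0, 230.0]] [[362.0, 222.0], [301.0, 226.0]]
-0.15 [[336.0, 378.0], [310.0, 310.0], [287.0, 248.0], [272.0, 210.0]] [[343.0, 175.0], [290.0, 178.0]]
-0.3 [[401.0, 353.0], [373.0, 287.0], [347.0, 227.0], [331.0, 190.0]] [[328.0, 140.0], [281.0, 142.0]]
```

>>> {"api": "play_rows", "payload": {
  "motion": [
    [0,0,-0.3,0,0,0,100],
    [0,0,-0.6,0,0,0,100],
    [0,0,-0.9,0,0,0,100],
    [0,0,-1,0,0,0,100]
  ]
}}

```text
time: 1.9
ee_pos: [0.1509, 0.607, 0.4271]
eef_rot: [0.122, 0.993, 0.003, 0.0]
ft_force: [0.9, 0.6, -0.7]
width: 0.0867
```

>>> {"api": "play_rows", "payload": {
  "motion": [
    [-0.18,-0.12,-0.1,0,0,0,100],
    [-0.36,-0.24,-0.15,0,0,0,100],
    [-0.54,-0.36,-0.15,0,0,0,100],
    [-0.72,-0.48,-0.15,0,0,0,100],
    [-0.9,-0.6,-0.15,0,0,0,100]
  ]
}}

```text
time: 2.52
ee_pos: [0.2974, 0.4454, 0.4527]
eef_rot: [0.122, 0.993, 0.0, 0.0]
ft_force: [-0.4, -0.9, -0.5]
width: 0.0868
```

>>> {"api": "play_rows", "payload": {
  "motion": [
    [-0.12,-0.2,0,0,0,0,100],
    [-0.24,-0.4,0,0,0,0,100],
    [-0.36,-0.6,0,0,0,0,100],
    [-0.48,-0.8,0,0,0,0,100],
    [-0.6,-1,0,0,0,0,100]
  ]
}}

```text
time: 3.15
ee_pos: [0.365, 0.2219, 0.4527]
eef_rot: [0.122, 0.993, 0.0, 0.0]
ft_force: [0.1, -0.3, 0.5]
width: 0.0871
```

>>> {"api": "play_rows", "payload": {
  "motion": [
    [-0.12,-0.2,0,0,0,0,100],
    [-0.24,-0.4,0,0,0,0,100],
    [-0.36,-0.6,0,0,0,0,100],
    [-0.48,-0.8,0,0,0,0,100],
    [-0.6,-1,0,0,0,0,100]
  ]
}}

```text
time: 3.78
ee_pos: [0.4331, -0.0011, 0.4527]
eef_rot: [0.122, 0.993, 0.0, 0.0]
ft_force: [0.2, 0.5, -0.9]
width: 0.0871
```

>>> {"api": "play_rows", "payload": {
  "motion": [
    [-0.12,-0.2,0,0,0,0,100],
    [-0.24,-0.4,0,0,0,0,100],
    [-0.36,-0.6,0,0,0,0,100],
    [-0.48,-0.8,0,0,0,0,100],
    [-0.6,-1,0,0,0,0,100]
  ]
}}

```text
time: 4.4
ee_pos: [0.5015, -0.2237, 0.453]
eef_rot: [0.121, 0.993, 0.0, 0.001]
ft_force: [-0.5, 1.1, 0.0]
width: 0.0868
```

>>> {"api": "play_rows", "payload": {
  "motion": [
    [-0.17,-0.2,0.1,0,0,0,100],
    [-0.35,-0.42,0.35,0,0,0,100],
    [-0.35,-0.42,0.65,0,0,0,100],
    [-0.35,-0.42,0.95,0,0,0,100],
    [-0.35,-0.42,1,0,0,0,100]
  ]
}}

```text
time: 5.03
ee_pos: [0.5476, -0.3196, 0.2491]
eef_rot: [0.122, 0.993, 0.001, -0.003]
ft_force: [-0.3, 0.9, 1.1]
width: 0.0866
```

Run:
```python
from h import *
print(r.read_state()["ee_pos"],r.read_state()["joint_positions"])
S=eyes.camera("side");T=eyes.camera("top")
a=S["image"][60:220,200:360];b=T["image"][110:270,260:420]
cv2.imwrite("pics/a1.png",cv2.resize(np.hstack([a,b])[...,::-1],None,fx=2.5,fy=2.5,interpolation=2))
```

```text
[ 0.54757817 -0.31955353  0.24909153] [-0.2094999   0.46563858  0.94060908  1.42927808 -0.37370136  1.4400368
  2.05710305]
```

View pics/a1.png

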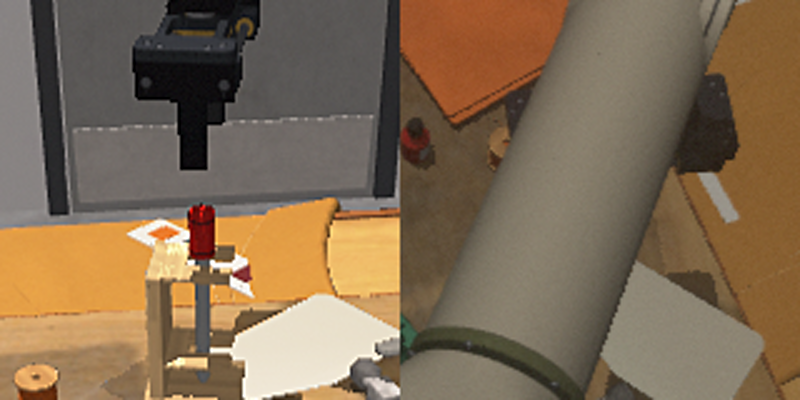

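Run:
```python
from h import *
S=eyes.camera("side")
e=np.array([0.5476,-.3196,.249]);yt=np.array([.241,.97,0])
for X in(e,e+yt*.0435,e+yt*.058,e-yt*.058,[.5495,-.322,.188],[.5495,-.322,.165]): print((proj(S,X)-[200,60])*2.5)
s=r.read_state()
e=s["ee_pos"];print(e)
M=Ro.from_quat(s["eef_rot"]).as_matrix(); print((M.T@(np.array([.5495,-.322,.150])-e)/.2).round(3), M.round(4))
```

```text
[203.19977643 142.30444969]
[195.56929055 163.68860799]
[192.89718597 171.1770836 ]
[212.55617323 116.08348896]
[201.29986404 207.35462293]
[201.53488144 231.15196924]
[ 0.5494154  -0.32102672  0.25444898]
[-0.001 -0.005  0.522] [[-9.706e-01  2.408e-01  1.600e-03]
 [ 2.408e-01  9.706e-01 -6.000e-04]
 [-1.700e-03 -2.000e-04 -1.000e+00]]
```

>>> {"api": "play_rows", "payload": {
  "motion": [
    [0,-0.005,0.2,0,0,0,100],
    [0,-0.005,0.4,0,0,0,100],
    [0,-0.005,0.52,0,0,0,100],
    [0,-0.005,0.52,0,0,0,100],
    [0,-0.005,0.52,0,0,0,100]
  ],
  "squeeze": 30
}}

```text
time: 5.8
ee_pos: [0.5498, -0.3227, 0.1513]
eef_rot: [0.121, 0.993, -0.001, 0.002]
ft_force: [0.2, 0.6, 0.3]
width: 0.0868
```

>>> {"api": "play_rows", "payload": {
  "motion": [
    [0,0,0,0,0,0,50],
    [0,0,0,0,0,0,35],
    [0,0,0,0,0,0,25],
    [0,0,0,0,0,0,10],
    [0,0,0,0,0,0,0]
  ],
  "squeeze": 30
}}

```text
time: 6.42
ee_pos: [0.5485, -0.3219, 0.1485]
eef_rot: [0.122, 0.993, 0.0, -0.0]
ft_force: [0.5, 0.2, -0.3]
width: 0.0454
```

>>> {"api": "play_rows", "payload": {
  "motion": [
    [0,0,0,0,0,0,0],
    [0,0,0,0,0,0,0],
    [0,0,0,0,0,0,0]
  ]
}}

```text
time: 6.8
ee_pos: [0.5484, -0.322, 0.1485]
eef_rot: [0.122, 0.993, -0.0, -0.0]
ft_force: [-0.4, -0.5, 0.4]
width: 0.0229
```

>>> {"api": "play_rows", "payload": {
  "motion": [
    [0,0,0,0,0,0,0],
    [0,0,0,0,0,0,0],
    [0,0,-0.01,0,0,0,0],
    [0,0,-0.01,0,0,0,0],
    [0,0,-0.01,0,0,0,0]
  ]
}}

```text
time: 7.42
ee_pos: [0.5485, -0.3218, 0.1504]
eef_rot: [0.122, 0.993, 0.0, -0.0]
ft_force: [0.3, -0.6, -2.1]
width: 0.0233
```

>>> {"api": "play_rows", "payload": {
  "motion": [
    [0.04,-0.001,0,0,0,0,0],
    [0.09,-0.002,0,0,0,0,0],
    [0.14,-0.003,0,0,0,0,0],
    [0.18,-0.004,0,0,0,0,0],
    [0.18,-0.004,0,0,0,0,0]
  ]
}}

```text
time: 8.05
ee_pos: [0.5129, -0.3138, 0.1507]
eef_rot: [0.122, 0.993, 0.0, 0.0]
ft_force: [0.2, 0.3, -1.3]
width: 0.0234
```

No side force; continuing.

>>> {"api": "play_rows", "payload": {
  "motion": [
    [0.06,-0.001,0,0,0,0,0],
    [0.12,-0.003,0,0,0,0,0],
    [0.2,-0.005,0,0,0,0,0],
    [0.26,-0.006,0,0,0,0,0],
    [0.26,-0.006,0,0,0,0,0]
  ]
}}

```text
time: 8.68
ee_pos: [0.462, -0.3024, 0.1507]
eef_rot: [0.122, 0.993, 0.0, 0.0]
ft_force: [-0.2, -0.3, -2.2]
width: 0.0232
```

>>> {"api": "play_rows", "payload": {
  "motion": [
    [0,0,-0.2,0,0,0,0],
    [0,0,-0.4,0,0,0,0],
    [0,0,-0.6,0,0,0,0],
    [0,0,-0.72,0,0,0,0],
    [0,0,-0.72,0,0,0,0]
  ]
}}

```text
time: 9.3
ee_pos: [0.4636, -0.3031, 0.2959]
eef_rot: [0.121, 0.993, -0.0, 0.002]
ft_force: [0.7, -0.3, -2.9]
width: 0.0235
```

Run:
```python
from h import *; import pickle
S,T=pickle.load(open("p0.pkl","rb"))
f=12;out=[]
for p,x0,y0 in((S,288,220),(T,234,218)):
    im=cv2.resize(p["image"][y0:y0+40,x0:x0+32,::-1],None,fx=f,fy=f,interpolation=2)
    for c,rr,z,col in(((.532,-.082),.0125,.127,(255,0,0)),((.532,-.082),.0085,.077,(0,0,255)),((.532,-.082),.019,.020,(255,255,255))):
        P=[[c[0]+rr*np.cos(a),c[1]+rr*np.sin(a),z] for a in np.linspace(0,6.28,60)]
        P=np.array([(proj(p,q)-[x0,y0]+.5)*f for q in P]).round().astype(int)
        cv2.polylines(im,[P],True,col,1)
    out.append(im)
cv2.imwrite("pics/m1.png",np.hstack(out))
```

```text
(no output)
```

View pics/m1.png

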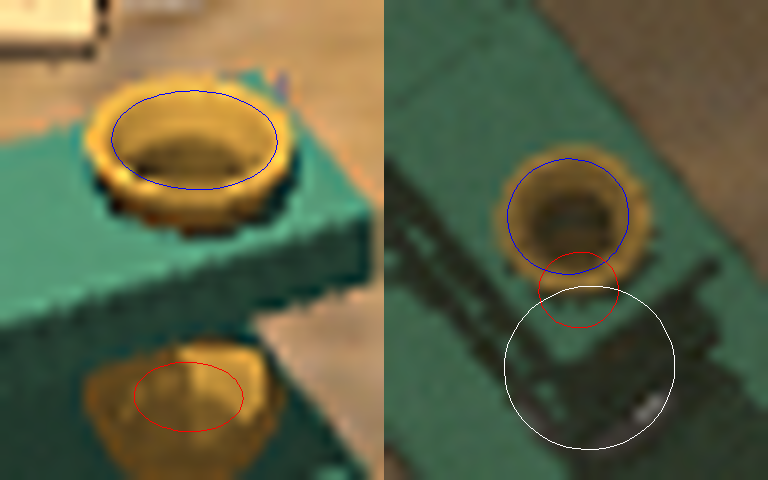

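>>> {"api": "play_rows", "payload": {
  "motion": [
    [0,0.15,0,0,0,0,0],
    [0,0.35,0,0,0,0,0],
    [0,0.55,0,0,0,0,0],
    [-0.03,0.75,0,0,0,0,0],
    [-0.06,0.9,0,0,0,0,0]
  ]
}}

```text
time: 9.93
ee_pos: [0.518, -0.1284, 0.2932]
eef_rot: [0.121, 0.993, 0.0, -0.001]
ft_force: [1.2, -0.9, -2.8]
width: 0.0233
```

>>> {"api": "play_rows", "payload": {
  "motion": [
    [0,0.13,0,0,0,0,0],
    [0,0.25,0,0,0,0,0],
    [0,0.25,0,0,0,0,0],
    [0,0.25,0,0,0,0,0]
  ]
}}

```text
time: 10.42
ee_pos: [0.5294, -0.083, 0.2938]
eef_rot: [0.122, 0.993, -0.0, -0.0]
ft_force: [-0.8, 0.1, -2.2]
width: 0.0233
```

Run:
```python
from h import *; import pickle
S=eyes.camera("side");T=eyes.camera("top");s=r.read_state();pickle.dump((S,T,s),open("p1.pkl","wb"))
e=s["ee_pos"];print(s["time"],e,s["eef_rot"])
f=6;x0,y0=250,135
im=cv2.resize(S["image"][y0:y0+100,x0:x0+80,::-1],None,fx=f,fy=f,interpolation=2)
def mark(X,c): cv2.circle(im,tuple(((proj(S,X)-[x0,y0]+.5)*f).round().astype(int).tolist()),3,c,-1)
print("foot",proj(S,[e[0],e[1],e[2]-.1405]), "nn",[ (q["xy"],q["p"]) for q in eyes.landmark_of(S,"plunger_foot")[:2]])
mark([e[0],e[1],e[2]-.1405],(255,0,0));mark([e[0],e[1],e[2]-.02],(255,0,0));mark([e[0],e[1],.127],(255,255,0))
im=np.hstack([im,cv2.resize(T["image"][170:270,220:270,::-1],None,fx=f,fy=f,interpolation=2)])
cv2.imwrite("pics/m2.png",im)
```

```text
10.525 [ 0.52944802 -0.08340204  0.29419302] [ 1.22400003e-01  9.92480832e-01 -7.27691431e-05 -1.79612490e-04]
foot [305.24118605 218.55843094] nn [([302.6, 216.8], 0.56)]
```

View pics/m2.png

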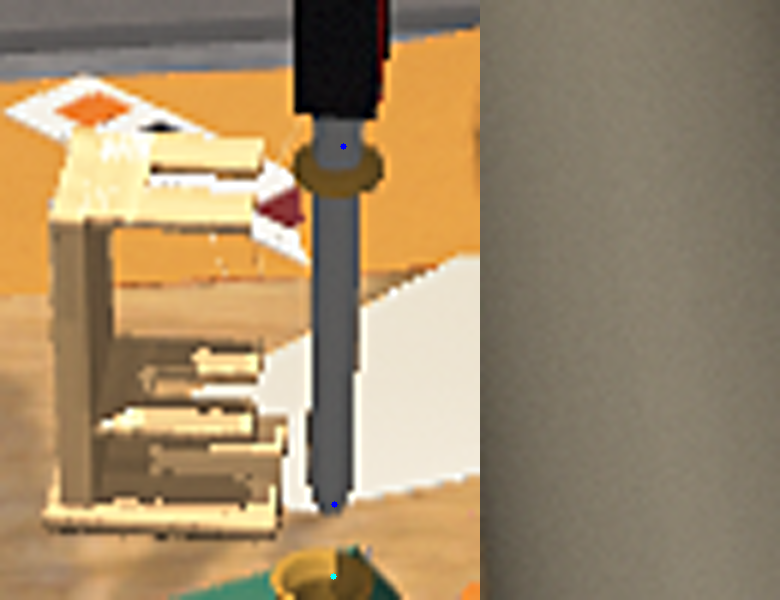

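>>> {"api": "play_rows", "payload": {
  "motion": [
    [-0.01,0.006,0.04,0,0,0,0],
    [-0.01,0.006,0.09,0,0,0,0],
    [-0.01,0.006,0.13,0,0,0,0],
    [-0.01,0.006,0.15,0,0,0,0],
    [-0.01,0.006,0.15,0,0,0,0]
  ]
}}

```text
time: 11.2
ee_pos: [0.5319, -0.0816, 0.2643]
eef_rot: [0.122, 0.993, -0.0, -0.0]
ft_force: [-0.0, -0.1, -1.8]
width: 0.0232
```

>>> {"api": "play_rows", "payload": {
  "motion": [
    [0,0,0.02,0,0,0,0],
    [0,0,0.04,0,0,0,0],
    [0,0,0.06,0,0,0,0],
    [0,0,0.06,0,0,0,0]
  ]
}}

```text
time: 11.7
ee_pos: [0.5318, -0.0816, 0.2522]
eef_rot: [0.122, 0.993, -0.0, -0.0]
ft_force: [-0.6, -0.4, -2.3]
width: 0.0231
```

>>> {"api": "play_rows", "payload": {
  "motion": [
    [0,-0.003,0.01,0,0,0,0],
    [0,-0.003,0.03,0,0,0,0],
    [0,-0.003,0.05,0,0,0,0],
    [0,-0.003,0.05,0,0,0,0]
  ]
}}

```text
time: 12.2
ee_pos: [0.5317, -0.0822, 0.2421]
eef_rot: [0.122, 0.993, -0.0, -0.0]
ft_force: [0.5, -0.5, -1.7]
width: 0.0231
```

No contact; the foot is about at z 0.102. Continue to 0.09.

>>> {"api": "play_rows", "payload": {
  "motion": [
    [0,0,0.02,0,0,0,0],
    [0,0,0.04,0,0,0,0],
    [0,0,0.06,0,0,0,0],
    [0,0,0.06,0,0,0,0],
    [0,0,0.06,0,0,0,0]
  ]
}}

```text
time: 12.82
ee_pos: [0.5319, -0.0822, 0.2306]
eef_rot: [0.122, 0.993, 0.0, 0.0]
ft_force: [0.1, -1.0, -1.1]
width: 0.0233
```

Run:
```python
from h import *
S=eyes.camera("side");s=r.read_state();print(s["time"],s["ee_pos"],s["ft_force"],s["torque"])
f=8;x0,y0=265,205
cv2.imwrite("pics/m3.png",cv2.resize(S["image"][y0:y0+75,x0:x0+75,::-1],None,fx=f,fy=f,interpolation=2))
```

```text
12.875 [ 0.53196293 -0.08222967  0.230661  ] [ 0.04794768 -0.47338044 -1.73438725] [-0.00701227  0.00331285  0.02547644]
```

View pics/m3.png

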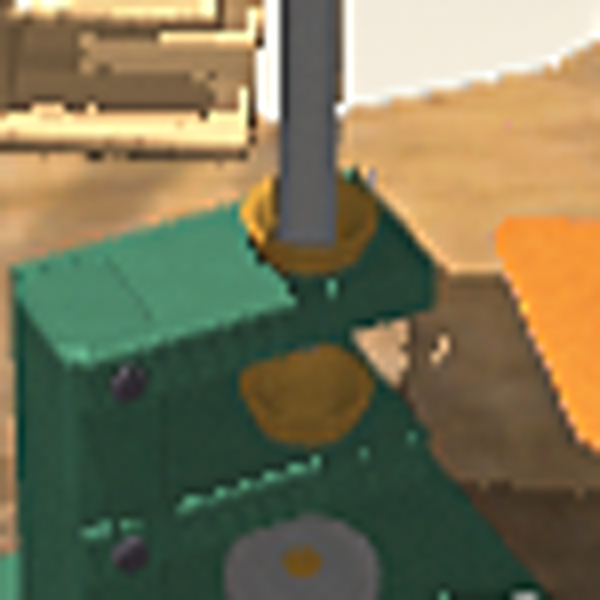

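>>> {"api": "play_rows", "payload": {
  "motion": [
    [0,0,0.03,0,0,0,0],
    [0,0,0.06,0,0,0,0],
    [0,0,0.09,0,0,0,0],
    [0,0,0.1,0,0,0,0],
    [0,0,0.1,0,0,0,0]
  ]
}}

```text
time: 13.5
ee_pos: [0.5318, -0.0822, 0.2104]
eef_rot: [0.122, 0.993, 0.0, -0.0]
ft_force: [-0.1, -0.3, -2.9]
width: 0.0231
```

>>> {"api": "play_rows", "payload": {
  "motion": [
    [0,0,0.02,0,0,0,0],
    [0,0,0.04,0,0,0,0],
    [0,0,0.05,0,0,0,0],
    [0,0,0.05,0,0,0,0]
  ]
}}

```text
time: 14.0
ee_pos: [0.5318, -0.0822, 0.2003]
eef_rot: [0.122, 0.993, 0.0, -0.0]
ft_force: [1.1, 0.7, -2.1]
width: 0.0231
```

Still free; foot ≈ 0.060. Down 22 mm more, to about 0.038.

>>> {"api": "play_rows", "payload": {
  "motion": [
    [0,0,0.02,0,0,0,0],
    [0,0,0.05,0,0,0,0],
    [0,0,0.08,0,0,0,0],
    [0,0,0.11,0,0,0,0],
    [0,0,0.11,0,0,0,0]
  ]
}}

```text
time: 14.62
ee_pos: [0.5316, -0.0821, 0.1779]
eef_rot: [0.122, 0.993, -0.0, -0.0]
ft_force: [0.1, -0.3, -2.5]
width: 0.0233
```

>>> {"api": "play_rows", "payload": {
  "motion": [
    [0,0,0,0,0,0,0],
    [0,0,0,0,0,0,0],
    [0,0,0,0,0,0,0]
  ]
}}

```text
time: 15.0
ee_pos: [0.5319, -0.0822, 0.1786]
eef_rot: [0.122, 0.993, 0.0, 0.0]
ft_force: [-0.9, -0.7, -1.3]
width: 0.0232
```

Run:
```python
from h import *
S=eyes.camera("side");s=r.read_state();print(s["time"],s["ee_pos"],s["ft_force"],s["torque"],np.abs(s["joint_vel"]).max())
f=8;x0,y0=265,205
print([ (q["xy"],q["p"]) for q in eyes.landmark_of(S,"plunger_foot")[:2]], proj(S,[.533,-.082,.038]))
cv2.imwrite("pics/m4.png",cv2.resize(S["image"][y0:y0+75,x0:x0+75,::-1],None,fx=f,fy=f,interpolation=2))
```

```text
15.05 [ 0.53194365 -0.08223897  0.17863394] [-0.09629652 -0.41510109 -2.31929613] [-0.11352765  0.06162981  0.02190529] 0.0022729817758020917
[([300.3, 269.2], 0.58)] [302.31362309 268.35382009]
```

View pics/m4.png

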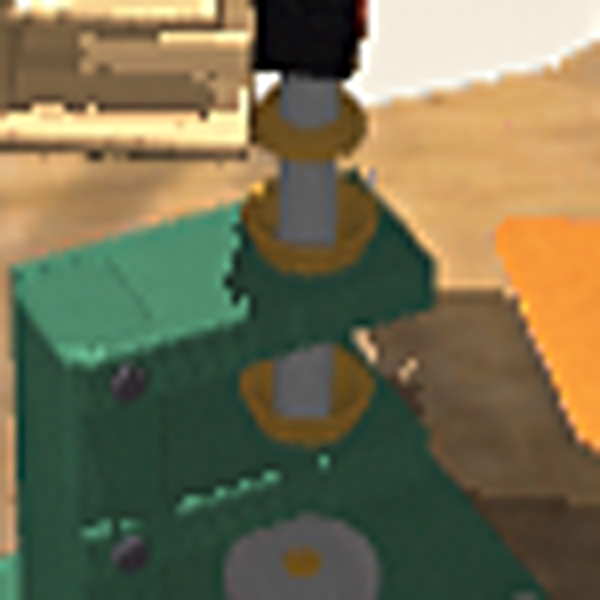

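```bash
python3 -c "
from bench import job,r
s=r.read_state();print(s['time'],s['width'],s['ft_force']);print(job.close_job())"
```

```text
15.1 0.022934669999557216 [ 0.17407801 -0.93837018 -1.5335589 ]
the job is handed in; nothing more can be done
None
```

I slid the plunger about 88 mm straight out of the rack, lifted it, and lowered it foot first through both bushings. I handed the job in at 15.1 s of the 48 s allowed, with the gripper still holding it; no verdict was reported.

**Final checks:**
- **Position:** the last side picture shows the rod centred in both bushings. From the tool height, the foot should be at about z = 0.038 m, roughly 18 mm above the anvil. The network's foot point suggests about 0.036 m. It is a weaker check (p 0.58), because the lower arm hides the foot itself.
- **Contact:** the wrist force stayed at about 1–3 N in z, roughly the plunger's weight, all the way down. I saw no sign of contact with the bushings or the anvil.
- **Grip and stillness:** the fingers were closed on the grip at 23 mm with 30 N squeeze set, and the arm was still.
- **Bystanders:** the arm passed nowhere near touching them by plan, but I did not measure them again at the end.

**What disagreed:** the side and top cameras differed by about 1.5 mm on where the press axis is. I used the side view to set x and about the average of the two for y, and the rod went in without side force. The top camera was blocked by the arm once it was over the bench, so the last checks rest on the side view alone.

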